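# Hang the weight pail on the hold-down lever and ease it onto the bushing

### The arm

A 6-joint arm with a two-finger parallel gripper is mounted at the origin on the work surface. World frame = base frame: x ahead of the robot, y to its left, z up, the work surface at z = 0. Lengths are in m, angles in rad, forces in N, time in s.
With the tool pointing down it reaches from about 0.275 to 0.825 m from the base axis. Payload 4.9 kg.
Tool frame: the origin (TCP) lies midway between the tips of the shut fingers; the grasp point (between the pads) lies 19 mm behind it (grip_point_offset is the distance from the TCP to the grasp point, in m); z points along the fingers, x is the direction in which the jaws open and shut, and the axes are right-handed (so a half turn about z gives the same grasp; the last joint's range is limited). The gripper opens to 85 mm and grips with 20 to 120 N. Pads are 22 mm wide; open, the fingers measure 114 mm over their backs; the gripper's body (76 mm by 85 mm) begins 54 mm behind the grasp point. The pads swing forward as they close: fully open they stand 13 mm farther back than shut.
Start: joints at [-1.259, 0.326, -0.193, 1.052, 0, 1.437], TCP at [0.237, -0.496, 0.231] pointing down, gripper open.
Joint ranges: [-2.65, 2.65], [-0.97, 1.79], [-1.3, 1.35], [-1.93, 2.1], [-1.47, 1.37], [-3.14, 3.14]. Speed limits (rad/s): [2.57, 2.57, 3.14, 3.14, 3.14, 3.14].

### API

Orientations are given as a rotation vector (axis times angle).
In Python, from cell import * gives the robot as it stands. Calls block until the motion is done:
- movep(position, orientation): joint-space move of the TCP to a pose.
- move_l(position, velocity=0.15, rot=None, until_force=None): straight line of the TCP; rot=None keeps the orientation; velocity is the mean speed in m/s. With until_force (N) it stops when the force on the tool has changed by that much, and returns True; else False.
- set_joints(angles): joint-space move.
- let_go() and grab(newtons=None): open the fingers fully, or close them until they stop; newtons is the grip in N (None keeps the last).
- sleep(seconds).
- ik(position, orientation): joint angles nearest the present ones, or None.
- get_state(): the state.
- grab_frame(name): name is "scene" or "side" or "wrist"; returns a dict with "img" (384x512x3 uint8, red, green, blue), "fx", "fy", "cx", "cy" (pixels), "cam_to_world" (4x4, takes a point from camera to world coordinates); the wrist camera has in their place "T_tool_cam" (4x4, takes a point from camera to tool coordinates, whose origin is the TCP and whose axes are the tool frame's). Camera axes: x right, y down, z forward; pixel columns grow to the right and rows downward; lengths in m; the calibration is good to about 2 mm. A picture is of the moment at which its call begins: read the wrist's pose just before it. There is no depth.
A pose or a line that the arm cannot do raises MotionError and nothing moves.
- sign_off(): hands the job in, once; it reports no verdict.
Trained networks look in the newest picture that a camera, given by its name, has taken for a name from the list of things; names that differ only in an ending like _2 or _b are one class to them, and where a whole thing is asked for, a point or a joint stands for the part that bears it (a point fixed in the world has none). Each returns a list of dicts, best first, with "score" (0 to 1); they miss things now and then, are a little off and sometimes report something else, mostly with a low value. They report only what shows in the picture. A call takes as long as a camera call. They do not tell look-alikes from the thing itself.
- spot_in(camera, name): "centre" ([column, row] in pixels, amid what is visible of it).
- silhouettes(camera, name): "mask" (384x512 bool, what is visible of it) and "centre" ([column, row] in pixels, amid what is visible of it).
- tip_of(camera, name): "centre" ([column, row] in pixels: a listed point, or the origin of a listed thing).
The state is a dict: "clock": time; "q": joint angles; "joint_velocities": joint speeds; "tau": joint torques, N m; "position": TCP position; "eef_rot": TCP orientation; "contact_force": force on the tool from outside, world axes, zero at the start; "wrist_torque": the same for the moment, N m; "finger_gap": opening from 0.0 (shut) to 1.0 (fully open).
Only numpy, scipy, OpenCV 4.12 (cv2) and the standard library are available. Lean on these libraries where they do the work, as an engineer would, in place of code of your own. Each camera call takes 0.05 s, during which the arm holds its last target.

### The job

Swing the folded-down wire bail of the small steel weight pail upright while the pail still stands on the bench, then lift the pail by its bail and hang it on the lever of the hold-down fixture, the bail wire lying in the notches of both prongs. Keeping hold of the bail, ease the lever down by feel until its foot bears on the bushing in the rusty bracket, without letting the lever drop and without leaning on it, and only then let go so that the hanging pail loads the bushing. Keep the pail upright and leave the other things on the bench where they are.

Things in the scene. Friction and masses are not known exactly. Their poses are not given: they have to be found in the camera images.
- pail: Small steel pail, 80 mm across the rim, 68 mm at the foot, 80 mm high, part-filled with fixed steel weights; about 0.43 to 0.66 kg in all, differing from time to time. Origin: centre of its underside; z up. The bail is pivoted on two ears on its own y axis (56 mm either side), 72 mm above the underside; folded down, the bail points along the pail's +x, outside the rim.
- bail_grip (a point): Centre of the round wooden sleeve (12 mm thick, 40 mm long) in the middle of the bail, 90 mm from the bail's pivot line. The sleeve lies parallel to the pail's y axis and turns freely on the wire, so it can be held still while the bail swings. The bail is a 5 mm steel wire, straight for 42 mm either side of this point, then bending back to the ears.
- bail (a joint): Angle of the bail: 0 = level, along the pail's +x; 1.57 = upright; 3.14 = folded to the other side. It starts folded down, 0.1 below to 0.25 above level. A little friction in the ears holds it where it is left.
- rig: Fixed cast-iron fixture: base plate, a fork post with the lever's pivot, and a rusty steel knee bracket. Origin: on the bench right below the lever's pivot, which is 210 mm up; the fixture's lever points along its own -x. The bracket stands 85 mm from the pivot on that side, 58 mm wide, its top 128 mm above the bench, with a blind bore in which the bushing stands.
- lever: Steel hold-down lever, 220 mm long. Origin on the pivot; its own -x points along the lever to the prongs, y is the pivot axis, z up. It ends in two parallel prongs, each 6 mm wide, centred 29 mm to either side, 90 mm long, the space between (52 mm) open. A spring holds it up, 0.16 rad above level; it sinks under about 1 to 2 N at the notches.
- yoke (a point): Point midway between the two notches, where the axis of the bail wire lies when seated; 200 mm from the pivot along the lever's -x, axes as the lever's. Each notch is open upward, 15 mm wide along the prong, between two upright pins that rise 16 mm above this point.
- bushing: Nickel bushing, 26 mm across, 30 mm high, standing in the bracket's bore under the lever's foot. Origin: centre of its underside. The foot is on a set screw whose length differs by up to 10 mm and is not reported: how far the lever sinks until it bears here (about 18 to 46 mm at the notches, to within 14 mm of the pivot's height) must be felt.
- spare: Spare nickel bushing, 26 mm across, 30 mm high, standing on the bench. Bystander. Origin: centre of its underside.
- stop: Cream hard rubber stop, 44 mm across, 28 mm high, on the bench. Bystander. Origin: centre of its underside.
- tube: Aluminium leg tube, 30 mm across, 220 mm long, lying along its own y axis. Bystander. Origin: under its middle, on the bench.
Not all that is in view belongs to the job. Of the things that look like the pail, the smallest one is meant.

How it is judged:
By the outcome, as a careful person would: the job done as asked, in the order asked, and still so for the second after the job is handed in, with the robot touching nothing.
It also fails if it takes over 72 s, if anything falls off the work surface, if the arm or the gripper's body presses on something with over 40 N, if the wrist force passes 120 N, or if a joint passes its speed limit or range.

## Working session

There is one attempt and no reset: what is moved stays moved. The work goes in short steps, each a Python script; the robot and the scene stay as the last script left them, time stands still between calls to the robot, and variables do not carry over. Pictures are saved under pics/ and viewed, and the job is handed in when it is done.

```bash
ls -la; mkdir -p pics; cat > h.py <<'E'
from cell import *
import numpy as np, cv2
from scipy.spatial.transform import Rotation as R
def snap(cam,fn,marks=()):
    f=grab_frame(cam); im=cv2.cvtColor(f["img"],cv2.COLOR_RGB2BGR)
    cv2.imwrite(fn,im); return f
def ray(f,px,T=None):
    T=f["cam_to_world"] if T is None else T
    T=np.array(T); d=np.array([(px[0]-f["cx"])/f["fx"],(px[1]-f["cy"])/f["fy"],1.])
    return T[:3,3],T[:3,:3]@d
def atz(f,px,z,T=None):
    o,d=ray(f,px,T); return o+d*(z-o[2])/d[2]
def proj(f,p,T=None):
    T=np.array(f["cam_to_world"] if T is None else T); c=T[:3,:3].T@(np.array(p)-T[:3,3])
    return np.array([f["fx"]*c[0]/c[2]+f["cx"],f["fy"]*c[1]/c[2]+f["cy"]])
def tri(rs):
    A=np.zeros((3,3));b=np.zeros(3)
    for o,d in rs:
        d=d/np.linalg.norm(d);M=np.eye(3)-np.outer(d,d);A+=M;b+=M@o
    x=np.linalg.solve(A,b)
    return x,[float(np.linalg.norm(np.cross(x-o,d/np.linalg.norm(d)))) for o,d in rs]
def wristT(f):
    s=get_state(); T=np.eye(4);T[:3,:3]=R.from_rotvec(s["eef_rot"]).as_matrix();T[:3,3]=s["position"]
    return T@np.array(f["T_tool_cam"])
E
python3 - <<'E'
from h import *
np.set_printoptions(precision=3,suppress=True)
for c in ["scene","side"]:
    f=snap(c,f"pics/{c}0.png"); print(c,f["fx"],np.array(f["cam_to_world"]))
    for n in ["pail","bail_grip","rig","lever","yoke","bushing","spare","stop","tube"]:
        print(n,[(np.round(d["centre"]),round(d["score"],2)) for d in tip_of(c,n)][:4],end=' ')
        print('spot',[(np.round(d["centre"]),round(d["score"],2)) for d in spot_in(c,n)][:4])
f=snap("wrist","pics/wrist0.png")
print(get_state())
E
```

```text
total 12
drwxr-xr-x  3 agent agent 4096 Dec  7 13:19 .
drwxr-xr-x 23 root  root  4096 Dec  7 13:19 ..
drwxr-xr-x  2 agent agent 4096 Dec  7 13:19 pics
scene 472.6596780101017 [[-0.645  0.644 -0.411  1.02 ]
 [ 0.764  0.547 -0.342  0.347]
 [ 0.005 -0.535 -0.845  1.135]
 [ 0.     0.     0.     1.   ]]
pail [(array([213., 197.]), 0.89), (array([147., 157.]), 0.65), (array([287., 143.]), 0.59)] spot [(array([213., 189.]), 0.97), (array([289., 129.]), 0.9), (array([144., 140.]), 0.56)]
bail_grip [(array([173., 111.]), 0.89), (array([249., 118.]), 0.88), (array([184., 192.]), 0.61)] spot [(array([173., 116.]), 0.81), (array([252., 119.]), 0.54), (array([189., 200.]), 0.46)]
rig [(array([269., 344.]), 0.78)] spot [(array([285., 324.]), 0.59)]
lever [(array([277., 324.]), 0.75), (array([306., 200.]), 0.47)] spot [(array([296., 289.]), 0.97), (array([370., 260.]), 0.3)]
yoke [(array([324., 241.]), 0.86), (array([167., 258.]), 0.47)] spot [(array([296., 291.]), 0.85)]
bushing [(array([294., 305.]), 0.37)] spot [(array([305., 202.]), 0.26)]
spare [(array([370., 260.]), 0.52), (array([323., 242.]
[... 954 characters left out ...]
52.]), 0.59)]
spare [(array([249., 357.]), 0.68), (array([ 92., 215.]), 0.19)] spot [(array([248., 353.]), 0.79)]
stop [(array([304., 281.]), 0.64)] spot [(array([302., 277.]), 0.85)]
tube [(array([199., 207.]), 0.93)] spot [(array([196., 201.]), 0.67)]
{'clock': 1.95, 'q': array([-1.259,  0.326, -0.193,  1.052, -0.   ,  1.437]), 'joint_velocities': array([ 0.   ,  0.   ,  0.   , -0.001,  0.002,  0.001]), 'tau': array([ -0.001, -44.333,  26.275,   0.001,  -0.   ,  -0.   ]), 'position': array([ 0.237, -0.496,  0.231]), 'eef_rot': array([ 2.658, -1.675,  0.   ]), 'contact_force': array([ 0.09 ,  0.845, -0.439]), 'wrist_torque': array([-0.031,  0.002, -0.064]), 'finger_gap': 1.0005266113444449}
```

View pics/scene0.png

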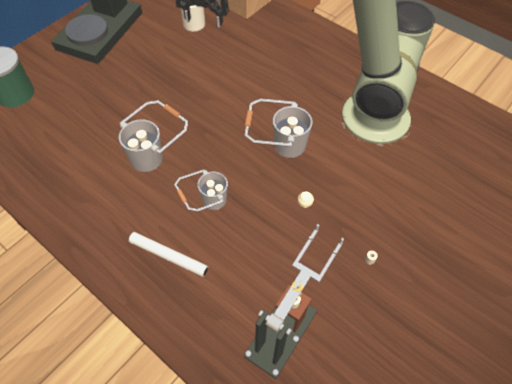

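View pics/side0.png

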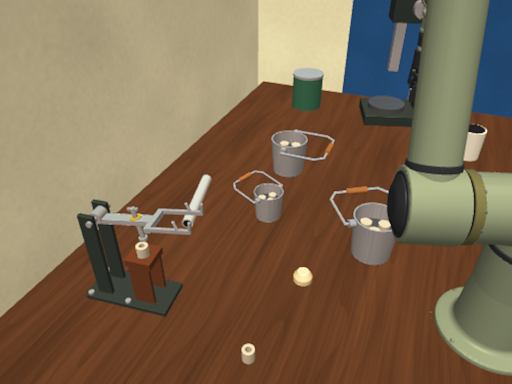

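The target (smallest) pail is at scene (213,189), side (268,200), with its sleeve at scene ~(181,194), side ~(245,176). Yoke is at scene (324,241), side (190,220). Two larger pails are decoys.

```bash
python3 - <<'E'
from h import *
np.set_printoptions(precision=4,suppress=True)
fs={c:grab_frame(c) for c in["scene","side"]}
def t(a,b): return tri([ray(fs["scene"],a),ray(fs["side"],b)])
print("grip",t((184,192),(245,175)))
print("yoke",t((324,241),(190,220)))
print("pivot",t((277,324),(94,214)))
print("rig",atz(fs["scene"],(269,344),0),atz(fs["side"],(121,287),0))
M={}
for c in fs:
    for n in ["pail","bail_grip","lever"]:
        for d in silhouettes(c,n):
            m=np.array(d["mask"]); ys,xs=np.nonzero(m); print(c,n,round(d["score"],2),np.round(d["centre"]),xs.min(),xs.max(),ys.min(),ys.max(),m.sum())
print("pail base",atz(fs["scene"],(213,197),0))
for c,(x0,y0,x1,y1) in {"scene":(150,150,390,330),"side":(80,140,320,300)}.items():
    im=cv2.cvtColor(fs[c]["img"],cv2.COLOR_RGB2BGR)[y0:y1,x0:x1]
    cv2.imwrite(f"pics/{c}_z.png",cv2.resize(im,None,fx=3.3,fy=3.3,interpolation=cv2.INTER_CUBIC)[:600,:800])
E
```

```text
grip (array([ 0.6325, -0.2048,  0.0985]), [0.0029956122607738213, 0.0029956122607738512])
yoke (array([0.5778, 0.1773, 0.2364]), [0.0005575148020002666, 0.000557514802000191])
pivot (array([0.7754, 0.2096, 0.216 ]), [0.0006705958011314254, 0.0006705958011314467])
rig [0.7667 0.1918 0.    ] [0.7677 0.198  0.    ]
scene pail 0.91 [213. 190.] 178 227 171 209 984
scene pail 0.87 [142. 141.] 120 185 105 170 1770
scene pail 0.74 [288. 127.] 245 313 98 158 2103
scene bail_grip 0.91 [171. 114.] 125 186 101 152 335
scene bail_grip 0.68 [286. 321.] 244 342 227 378 4090
scene bail_grip 0.61 [250. 116.] 246 252 109 128 81
scene bail_grip 0.52 [202. 206.] 178 222 170 211 202
scene lever 0.93 [298. 287.] 269 342 228 329 1066
side pail 0.82 [368. 230.] 331 395 187 265 2569
side pail 0.78 [266. 199.] 233 284 173 222 1177
side pail 0.58 [289. 151.] 272 334 130 177 1601
side bail_grip 0.69 [353. 191.] 332 387 187 224 216
side bail_grip 0.61 [319. 157.] 281 334 131 161 292
side bail_grip 0.53 [248. 178.] 239 251 173 199 53
pail base [ 0.5521 -0.1862  0.    ]
```

View pics/scene_z.png

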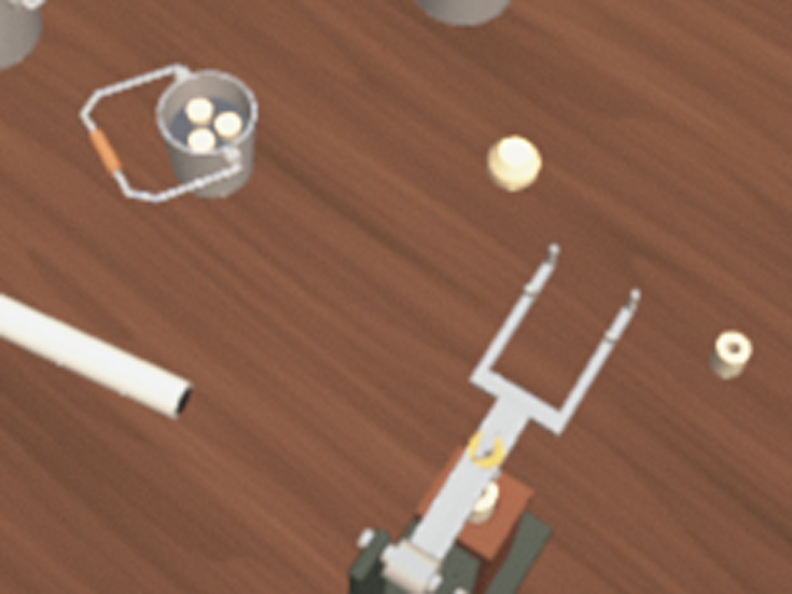

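View pics/side_z.png

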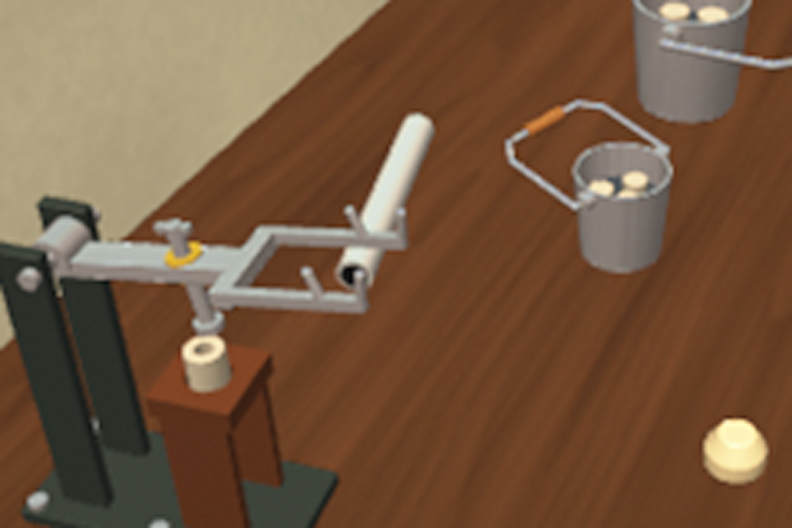

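```bash
python3 - <<'E'
from h import *
np.set_printoptions(precision=4,suppress=True)
fs={c:grab_frame(c) for c in["scene","side"]}
z=lambda a,o:(a[0]/3.3+o[0],a[1]/3.3+o[1])
def t(a,b): return tri([ray(fs["scene"],z(a,(150,150))),ray(fs["side"],z(b,(80,140)))])
A,ea=t((183,70),(665,150));B,eb=t((236,157),(582,203));G,eg=t((105,153),(545,121))
print(A,ea,B,eb,G,eg); C=(A+B)/2; print("C",C,"len",np.linalg.norm(A-B)); y=(B-A);x=G-C
print("yaw from axis",np.arctan2(-y[0],y[1]) if 1 else 0, "yaw x",np.arctan2(x[1],x[0]),"grip r",np.linalg.norm(x),"el",np.arcsin(x[2]/np.linalg.norm(x)))
# yoke pins / prongs
for n,a,b in [("tipN",(555,248),(404,213)),("inN",(530,292),(352,211)),("tipF",(635,296),(361,276)),("inF",(610,337),(310,275))]: print(n,*t(a,b))
for n,a,b in [("cornL",(477,378),(268,230)),("cornR",(560,430),(216,297)),("spare",(731,345),(0,0))]: print(n,*t(a,b))
# rim center
print("rim", t((207,112),(621,172)))
E
```

```text
[ 0.5346 -0.2238  0.0742] [0.0006560279169426604, 0.0006560279169426202] [ 0.5702 -0.1322  0.0731] [0.0014056952988056601, 0.0014056952988054604] [ 0.6379 -0.2103  0.0854] [0.0009445376769261056, 0.000944537676925874]
C [ 0.5524 -0.178   0.0736] len 0.09826500852061816
yaw from axis -0.37010995823169685 yaw x -0.36044693791628307 grip r 0.09212660861323374 el 0.1277267249421998
tipN [0.5652 0.1499 0.2566] [0.0008156919546410584, 0.0008156919546411415]
inN [0.5976 0.1545 0.2512] [0.0017428139340338526, 0.0017428139340336666]
tipF [0.56   0.2081 0.2561] [0.0009779583348435955, 0.000977958334843637]
inF [0.5903 0.2112 0.2497] [0.0010328087641998732, 0.0010328087641998764]
cornL [0.655  0.1589 0.224 ] [0.0018549936882371017, 0.001854993688237219]
cornR [0.6493 0.2198 0.2222] [0.0008693641099863413, 0.0008693641099864338]
spare [0.6589 0.2954 0.4494] [0.007487404445128495, 0.007487404445128385]
rim (array([ 0.555 , -0.1775,  0.0775]), [0.0008182795155568876, 0.0008182795155568049])
```

```bash
cat >> h.py <<'E'
YP=-0.365
def rot(yaw,tilt,flip=1):
    # approach: down, leaning toward -x(yaw) by tilt ; jaw axis in the x-z plane
    x=np.array([np.cos(yaw),np.sin(yaw),0]); up=np.array([0,0,1.])
    zt=-np.cos(tilt)*up-np.sin(tilt)*x
    xt=flip*(np.cos(tilt)*x-np.sin(tilt)*up)
    return R.from_matrix(np.column_stack([xt,np.cross(zt,xt),zt]))
def tcp_for(g,r,back=0.019): # tcp so grasp point is at g
    return np.array(g)+r.as_matrix()[:,2]*back
E
python3 - <<'E'
from h import *
np.set_printoptions(precision=3,suppress=True)
G=np.array([0.637,-0.2105,0.085])
for flip in (1,-1):
  for t in (0,.4,.55,.7):
    r=rot(YP,t,flip); print(flip,t,ik(tcp_for(G,r),r.as_rotvec()),ik(tcp_for(G,r)-.09*r.as_matrix()[:,2],r.as_rotvec()))
  r=rot(.11,0,flip); print('yoke',ik(tcp_for([.578,.18,.3],r),r.as_rotvec()))
print(np.array(grab_frame("wrist")["T_tool_cam"]))
E
```

```text
1 0 [-0.429  0.682 -0.05   0.839  0.     1.507] [-0.429  0.602  0.051  1.02   0.     1.507]
1 0.4 [-0.42   1.017  0.55   1.503 -0.021  1.52 ] [-0.418  1.087  0.906  1.789 -0.02   1.522]
1 0.55 [-0.417  1.197  0.869  1.792 -0.027  1.526] None
1 0.7 None None
yoke [0.18  0.406 0.053 1.217 0.    1.641]
-1 0 [-0.429  0.682 -0.05   0.839  0.    -1.635] [-0.429  0.602  0.051  1.02   0.    -1.635]
-1 0.4 [-0.42   1.017  0.55   1.503 -0.021 -1.621] [-0.418  1.087  0.906  1.789 -0.02  -1.619]
-1 0.55 [-0.417  1.197  0.869  1.792 -0.027 -1.615] None
-1 0.7 None None
yoke [ 0.18   0.406  0.053  1.217  0.    -1.501]
[[ 1.    -0.001 -0.     0.   ]
 [ 0.001  0.945  0.327 -0.084]
 [ 0.    -0.327  0.945 -0.143]
 [ 0.     0.     0.     1.   ]]
```

```bash
python3 - <<'E'
from h import *
np.set_printoptions(precision=4,suppress=True)
G=np.array([0.637,-0.2105,0.085]); r=rot(YP,.35)
p=tcp_for(G,r)-.08*r.as_matrix()[:,2]
movep(p,r.as_rotvec())
s=get_state(); print(s["clock"],s["position"],p,s["contact_force"])
T=None
f=grab_frame("wrist"); T=wristT(f); im=cv2.cvtColor(f["img"],cv2.COLOR_RGB2BGR)
for n in ["bail_grip","pail"]:
    print(n,[(np.round(d["centre"],1),round(d["score"],2)) for d in tip_of("wrist",n)][:3],[(np.round(d["centre"],1),round(d["score"],2)) for d in spot_in("wrist",n)][:3])
print("pred",proj(f,G,T))
cv2.imwrite("pics/w1.png",im)
np.save("w1T.npy",T); print(f["fx"],f["cx"],f["cy"])
E
```

```text
4.3667 [ 0.6561 -0.2197  0.143 ] [ 0.6565 -0.218   0.1423] [-0.3101  0.5791 -0.0723]
bail_grip [(array([ 13. , 304.1]), 0.87), (array([262.5, 209.4]), 0.6)] [(array([253.4, 200.6]), 0.83), (array([ 13.5, 292. ]), 0.7)]
pail [(array([309.1, 366.6]), 0.94), (array([207.4, 164.3]), 0.77)] [(array([307.8, 350.1]), 0.8), (array([ 18. , 212.2]), 0.73), (array([185.2, 180.1]), 0.62)]
pred [258.4979 206.6699]
317.37485704624265 258.3820914690788 191.31052522605572
```

View pics/w1.png

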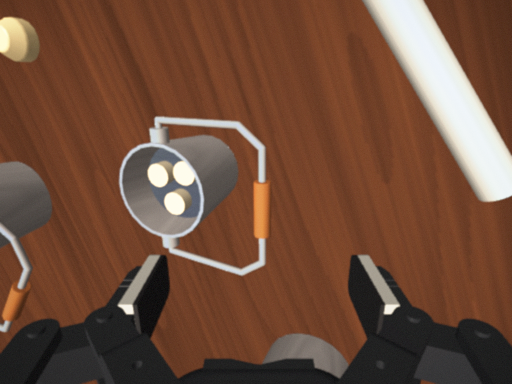

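The sleeve is at wrist (262,209), its wire is parallel to the image column, so yaw is right; it is about 3 px from predicted.

```bash
python3 - <<'E'
from h import *
np.set_printoptions(precision=4,suppress=True)
T=np.load("w1T.npy"); w=dict(fx=317.375,fy=317.375,cx=258.38,cy=191.31)
fs={c:grab_frame(c) for c in["scene","side"]}
z=lambda a,o:(a[0]/3.3+o[0],a[1]/3.3+o[1])
def t(a,b,c): return tri([ray(fs["scene"],z(a,(150,150))),ray(fs["side"],z(b,(80,140))),ray(w,c,T)])
G,e=t((105,153),(545,121),(261.5,209.5)); print(G,e)
A,e=t((183,70),(665,150),(158,133)); B,e2=t((236,157),(582,203),(170,241)); print(A,e,B,e2); C=(A+B)/2; print(C,G-C,np.hypot(*(G-C)[:2]))
x=G-C; print(np.arctan2(x[1],x[0]),np.linalg.norm(x))
print(fs["scene"]["fy"]-fs["scene"]["fx"])
E
```

```text
[ 0.6381 -0.2119  0.0843] [0.0017483849873620768, 0.0006573837148017401, 0.0012060880023869772]
[ 0.5506 -0.1767  0.097 ] [0.030287716000502014, 0.03062535967726149, 0.049869062747671965] [ 0.566  -0.1724  0.0659] [0.03285983351266615, 0.02575089115881151, 0.053762044695401544]
[ 0.5583 -0.1745  0.0814] [ 0.0798 -0.0374  0.0029] 0.08811665355166666
-0.43872853876450235 0.08816476541245866
0.0
```

```bash
cat >> h.py <<'E'
G0=np.array([0.6381,-0.2119,0.0843])
E
python3 - <<'E'
from h import *
np.set_printoptions(precision=4,suppress=True)
r=rot(YP,.35)
hit=move_l(tcp_for(G0,r),0.08,until_force=6); print("hit",hit)
s=get_state(); print(s["clock"],s["position"],tcp_for(G0,r),s["contact_force"])
if not hit:
    grab(50); s=get_state(); print(s["clock"],s["position"],s["contact_force"],s["finger_gap"]*85,s["wrist_torque"])
for c in["wrist","side","scene"]: snap(c,f"pics/{c}2.png")
a=cv2.imread("pics/wrist2.png");b=cv2.imread("pics/side2.png")[120:290,150:400]
b=cv2.resize(b,(400,272)); a=cv2.resize(a,(400,300)); cv2.imwrite("pics/m2.png",np.vstack([a,b]))
E
```

```text
hit False
5.8667 [ 0.6325 -0.2098  0.067 ] [ 0.632  -0.2096  0.0665] [-0.0163 -0.0465 -0.0613]
6.5417 [ 0.6324 -0.2098  0.0664] [ 0.9497 -1.2271 -0.2747] 9.983662950168883 [-0.2555 -0.6473  0.0674]
```

View pics/m2.png

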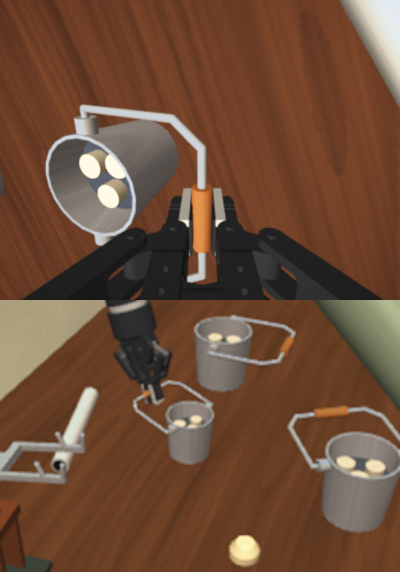

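```bash
python3 - <<'E'
from h import *
np.set_printoptions(precision=3,suppress=True)
s=get_state(); r=rot(YP,.35); g=s["position"]-.019*r.as_matrix()[:,2]; print(g)
x=np.array([np.cos(YP),np.sin(YP),0]); up=np.array([0,0,1.])
th0=np.arcsin((G0[2]-.072)/.09); C=g-.09*(np.cos(th0)*x+np.sin(th0)*up); print(C,th0)
np.save("C.npy",C)
f0=np.array(s["contact_force"])
for k in range(1,9):
    u=k/10; th=th0+u*(np.pi/2-th0); r=rot(YP,.35*(1-u))
    move_l(tcp_for(C+.09*(np.cos(th)*x+np.sin(th)*up),r),0.05,rot=r.as_rotvec())
    s=get_state(); f=np.array(s["contact_force"])-f0; print(k,round(s["clock"],2),f,f@x)
    if np.linalg.norm(f)>9: print("stop");break
for c in["wrist","side","scene"]: snap(c,f"pics/{c}3.png")
a=cv2.imread("pics/wrist3.png");b=cv2.imread("pics/side3.png")[90:260,150:400]
b=cv2.resize(b,(400,272)); a=cv2.resize(a,(400,300)); cv2.imwrite("pics/m3.png",np.vstack([a,b]))
E
```

```text
[ 0.638 -0.212  0.084]
[ 0.555 -0.18   0.072] 0.1370957210141885
1 7.09 [-1.376  0.286  0.255] -1.3876998939461622
2 7.49 [-2.068  0.391 -0.088] -2.0708802027917343
3 7.89 [-3.247  0.022  0.015] -3.0406120470920914
4 8.29 [-2.978  1.258 -1.141] -3.230887030488652
5 8.69 [-3.416  1.001 -0.955] -3.5484467766886647
6 9.09 [-3.047  0.664 -1.828] -3.0835323988624914
7 9.48 [-2.8    1.666 -2.25 ] -3.2104049989256365
8 9.88 [-3.117  1.155 -4.877] -3.3239561917875604
```

View pics/m3.png

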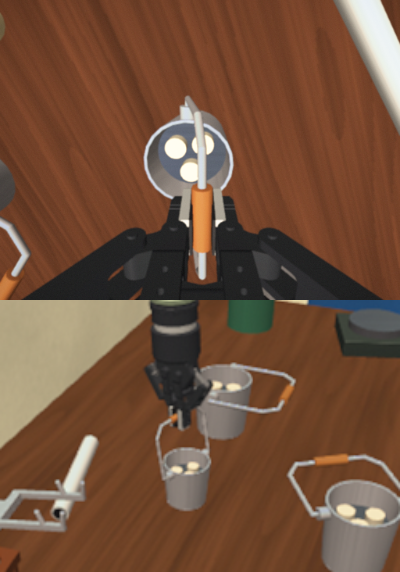

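```bash
python3 - <<'E'
from h import *
np.set_printoptions(precision=4,suppress=True)
f=grab_frame("wrist");T=wristT(f)
print("rim wrist",atz(f,(188.5*1.28,159*1.28),.08,T))
x=np.array([np.cos(YP),np.sin(YP),0])
s=get_state(); g=s["position"]-.019*R.from_rotvec(s["eef_rot"]).as_matrix()[:,2]; C=np.load("C.npy"); print("grip",g,(g-C)@x,C)
for c in["scene","side"]:
    f=grab_frame(c)
    print(c,[(np.round(d["centre"],1),round(d["score"],2)) for d in tip_of(c,"pail")][:3], [atz(f,d["centre"],0) for d in tip_of(c,"pail")][:3])
a=cv2.imread("pics/scene3.png")[120:240,150:300];b=cv2.imread("pics/side3.png")[130:250,200:350]
cv2.imwrite("pics/m3b.png",np.vstack([cv2.resize(a,(375,300)),cv2.resize(b,(375,300))]))
E
```

```text
rim wrist [ 0.5651 -0.179   0.08  ]
grip [ 0.5794 -0.1896  0.1583] 0.025950176022119718 [ 0.5552 -0.1803  0.0721]
scene [(array([145.6, 154.2]), 0.66), (array([288. , 144.3]), 0.64)] [array([ 0.5719, -0.4418,  0.    ]), array([ 0.2663, -0.1404,  0.    ])]
side [(array([369.6, 248.9]), 0.8), (array([266.8, 215.3]), 0.75), (array([287.5, 167.7]), 0.63)] [array([ 0.2682, -0.1447,  0.    ]), array([ 0.557, -0.174,  0.   ]), array([ 0.5854, -0.4345,  0.    ])]
```

View pics/m3b.png

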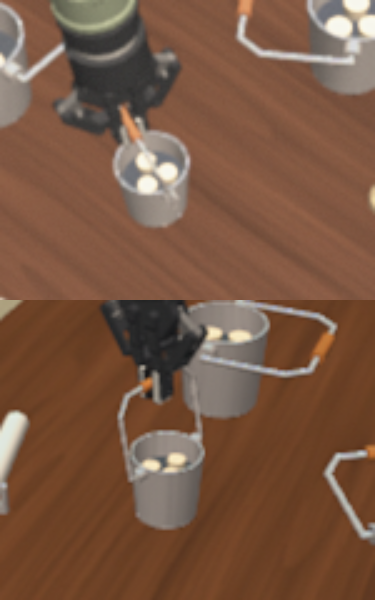

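```bash
python3 - <<'E'
from h import *
np.set_printoptions(precision=3,suppress=True)
x=np.array([np.cos(YP),np.sin(YP),0]); up=np.array([0,0,1.]); C=np.load("C.npy"); th0=.137; 
for u,rr in((.8,.089),(.87,.089),(.94,.089),(1.0,.089)):
    th=th0+u*(np.pi/2-th0); r=rot(YP,.35*(1-u))
    move_l(tcp_for(C+rr*(np.cos(th)*x+np.sin(th)*up),r),0.03,rot=r.as_rotvec())
    s=get_state(); f=np.array(s["contact_force"]); print(u,round(s["clock"],2),f,f@x)
snap("wrist","pics/w4.png")
snap("side","pics/s4.png");snap("scene","pics/c4.png")
a=cv2.imread("pics/c4.png")[120:240,150:300];b=cv2.imread("pics/s4.png")[130:250,200:350];w=cv2.imread("pics/w4.png")
cv2.imwrite("pics/m4.png",np.hstack([np.vstack([cv2.resize(a,(375,300)),cv2.resize(b,(375,300))]),np.vstack([cv2.resize(w,(400,300)),np.zeros((300,400,3),np.uint8)])]))
E
```

```text
0.8 10.62 [ 0.519 -0.016 -0.922] 0.4905482197833839
0.87 11.06 [-1.2    0.894 -2.834] -1.4403308070920346
0.94 11.49 [ 0.13  -0.61  -5.655] 0.3395796682299531
1.0 11.88 [ 0.355  1.082 -5.48 ] -0.054284466237262026
```

View pics/m4.png

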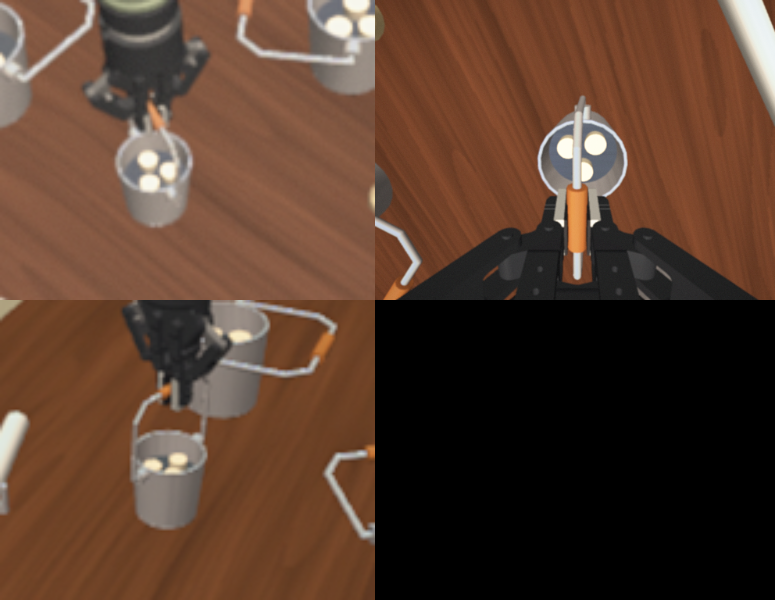

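```bash
python3 - <<'E'
from h import *
np.set_printoptions(precision=4,suppress=True)
s=get_state(); p=np.array(s["position"]); r=rot(YP,0)
move_l(p+[0,0,.05],0.05,rot=r.as_rotvec()); s=get_state(); print(s["clock"],s["contact_force"],s["finger_gap"]*85)
move_l(p+[0,0,.17],0.1); 
r=rot(.11,0)
q=tcp_for([.465,.165,.335],r); print(ik(q,r.as_rotvec()))
move_l(q,0.1,rot=r.as_rotvec()); sleep(.5)
s=get_state(); print(s["clock"],s["position"],q,s["contact_force"],s["wrist_torque"])
f=snap("wrist","pics/w5.png"); T=wristT(f); np.save("w5T.npy",T)
for n in["yoke","lever","bail_grip"]: print(n,[(np.round(d["centre"],1),round(d["score"],2)) for d in tip_of("wrist",n)][:3])
print(proj(f,[.577,.179,.238],T))
snap("side","pics/s5.png");snap("scene","pics/c5.png")
a=cv2.imread("pics/c5.png")[140:340,200:400];b=cv2.imread("pics/s5.png")[130:330,60:310]
cv2.imwrite("pics/m5.png",np.hstack([cv2.resize(a,(360,360)),cv2.resize(b,(440,352))[:,:].copy() if 0 else cv2.resize(b,(440,360))]))
E
```

```text
13.1833 [ 0.0352 -0.2991 -6.8342] 10.155853977751626
[ 0.1913  0.176  -0.1748  1.2201  0.      1.652 ]
18.75 [0.465 0.165 0.316] [0.465 0.165 0.316] [-0.178   1.1251 -6.272 ] [-0.0435  0.022   0.0329]
yoke []
lever [(array([471.6, 138.3]), 0.29)]
bail_grip [(array([256. , 279.7]), 0.79)]
[410.037  198.5805]
```

View pics/w5.png

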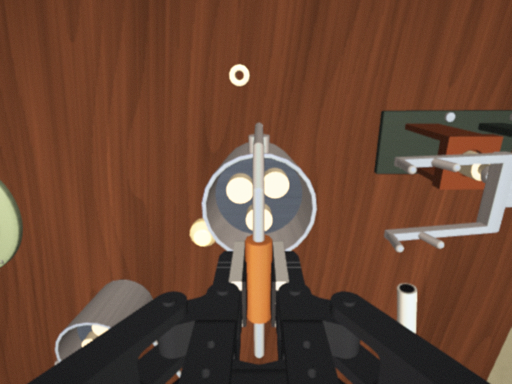

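View pics/m5.png

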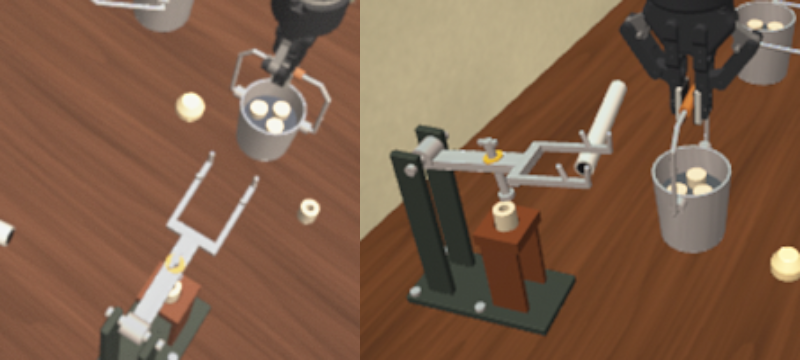

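```bash
python3 - <<'E'
import cv2
a=cv2.imread("pics/w5.png")[120:270,372:512]
cv2.imwrite("pics/w5z.png",cv2.resize(a,None,fx=4,fy=4,interpolation=cv2.INTER_CUBIC))
E
```

```text
(no output)
```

View pics/w5z.png

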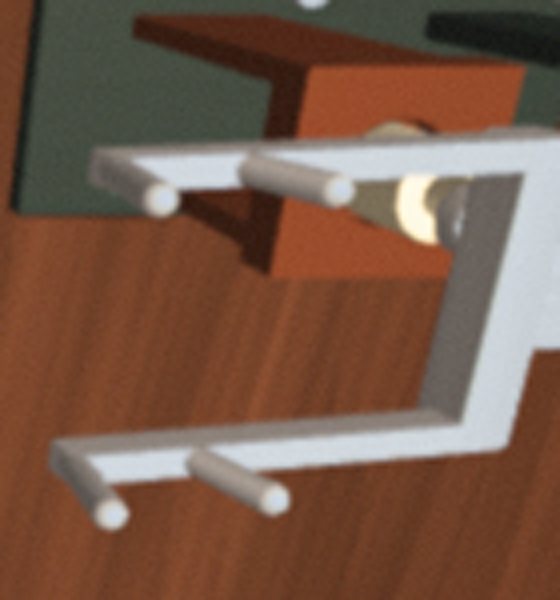

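```bash
python3 - <<'E'
from h import *
np.set_printoptions(precision=4,suppress=True)
T=np.load("w5T.npy"); w=dict(fx=317.375,fy=317.375,cx=258.38,cy=191.31)
fs={c:grab_frame(c) for c in["scene","side"]}
z=lambda a,o:(a[0]/3.3+o[0],a[1]/3.3+o[1]); wz=lambda a:(a[0]/4+372,a[1]/4+120)
# scene left/upper prong (555,248) is lower y ; side (404,213) far
P={}
for n,a,b,c in [("tip-",(555,248),(404,213),(110,514)),("in-",(530,292),(352,211),(273,498)),("tip+",(635,296),(361,276),(161,200)),("in+",(610,337),(310,275),(341,190))]:
    P[n],e=tri([ray(fs["scene"],z(a,(150,150))),ray(fs["side"],z(b,(80,140))),ray(w,wz(c),T)]); print(n,P[n],np.array(e))
    for k,pp in (("scene",z(a,(150,150))),("side",z(b,(80,140)))): print("   reproj err",k,proj(fs[k],P[n])-pp)
    print("   w",proj(w,P[n],T)-wz(c))
    print("   two view w+scene",tri([ray(fs["scene"],z(a,(150,150))),ray(w,wz(c),T)]),"w+side",tri([ray(fs["side"],z(b,(80,140))),ray(w,wz(c),T)]))
E
```

```text
tip- [0.5663 0.1494 0.2581] [0.0015 0.0019 0.0025]
   reproj err scene [-0.4787 -0.5214]
   reproj err side [-0.7968 -0.6793]
   w [-2.3572 -3.0011]
   two view w+scene (array([0.5673, 0.15  , 0.2605]), [0.0014542950457679439, 0.0014542950457678658]) w+side (array([0.5691, 0.145 , 0.2536]), [0.0017461114611222906, 0.0017461114611224296])
in- [0.5984 0.1536 0.2526] [0.0026 0.0019 0.0027]
   reproj err scene [-0.6773 -1.0899]
   reproj err side [-0.9606 -0.3679]
   w [-1.7298 -3.4837]
   two view w+scene (array([0.5994, 0.1542, 0.2541]), [0.0023377152991112724, 0.002337715299111249]) w+side (array([0.6002, 0.15  , 0.25  ]), [0.0017003700852638321, 0.0017003700852639353])
tip+ [0.561  0.2069 0.2568] [0.002  0.0014 0.0025]
   reproj err scene [-0.785  -0.6142]
   reproj err side [-0.6514 -0.4914]
   w [-1.7882 -3.4702]
   two view w+scene (array([0.5618, 0.2072, 0.2586]), [0.002024868283068846, 0.0020248682830688006]) w+side (array([0.5631, 0.2039, 0.2535]), [0.0013082457635931407, 0.0013082457635931893])
in+ [0.5919 0.2106 0.2517] [0.0017 0.0026 0.0032]
   reproj err scene [-0.6754 -0.5483]
   reproj err side [-1.1738 -0.9205]
   w [-3.9388 -3.3411]
   two view w+scene (array([0.5932, 0.211 , 0.2545]), [0.0017808362230113104, 0.0017808362230113007]) w+side (array([0.5938, 0.2083, 0.2492]), [0.0026487350016521334, 0.0026487350016519942])
```

```bash
python3 - <<'E'
from h import *
np.set_printoptions(precision=4,suppress=True)
f=grab_frame("wrist"); Tt=np.array(f["T_tool_cam"]); print(Tt)
for px in [(258,236),(258,323),(256,279.7),(259,125),(259,357)]:
    o,d=ray(f,px,Tt)
    # front (camera-near) surface of sleeve ~6mm nearer: axis z=-0.019
    for z in(-.019,-.025): print(px,z,(o+d*(z-o[2])/d[2]))
v=[get_state()["contact_force"] for _ in range(6)]; print(np.array(v),get_state()["clock"])
E
```

```text
[[ 1.     -0.0009  0.0009 -0.0002]
 [ 0.0006  0.9447  0.3278 -0.0842]
 [-0.0011 -0.3278  0.9447 -0.1433]
 [ 0.      0.      0.      1.    ]]
(258, 236) -0.019 [-0.0003 -0.0205 -0.019 ]
(258, 236) -0.025 [-0.0003 -0.0236 -0.025 ]
(258, 323) -0.019 [-0.0003  0.0264 -0.019 ]
(258, 323) -0.025 [-0.0003  0.0211 -0.025 ]
(256, 279.7) -0.019 [-0.0012  0.0018 -0.019 ]
(256, 279.7) -0.025 [-0.0012 -0.0023 -0.025 ]
(259, 125) -0.019 [ 0.0001 -0.0682 -0.019 ]
(259, 125) -0.025 [ 0.0001 -0.069  -0.025 ]
(259, 357) -0.019 [ 0.0002  0.0477 -0.019 ]
(259, 357) -0.025 [ 0.0001  0.0413 -0.025 ]
[[ 0.6307  0.3638 -6.3878]
 [ 0.6307  0.3638 -6.3878]
 [ 0.6307  0.3638 -6.3878]
 [ 0.6307  0.3638 -6.3878]
 [ 0.6307  0.3638 -6.3878]
 [ 0.6307  0.3638 -6.3878]] 19.2
```

The sleeve is centred in the jaws within about 2 mm and the pail weighs about 6.4 N. Moving in over the prongs, bail legs outside them.

```bash
cat >> h.py <<'E'
YR=.11
YK=np.array([.578,.1785,.242]); XR=np.array([np.cos(YR),np.sin(YR),0])
def fz(n=6):
    v=[]
    for _ in range(n): sleep(.03); v.append(get_state()["contact_force"])
    return np.mean(v,0)
E
python3 - <<'E'
from h import *
np.set_printoptions(precision=4,suppress=True)
r=rot(YR,0)
pre=YK-XR*.115; pre[2]=.276
move_l(tcp_for(pre,r),.1,rot=r.as_rotvec())
g=YK.copy(); g[2]=.276
hit=move_l(tcp_for(g,r),.06,until_force=4); sleep(.3)
s=get_state(); print(hit,s["clock"],s["position"],s["contact_force"])
f=snap("wrist","pics/w6.png")
snap("side","pics/s6.png");snap("scene","pics/c6.png")
a=cv2.imread("pics/c6.png")[160:310,230:430];b=cv2.imread("pics/s6.png")[140:290,80:280]
cv2.imwrite("pics/m6.png",np.vstack([cv2.resize(a,(400,300)),cv2.resize(b,(400,300))]))
E
```

```text
False 22.3083 [0.5779 0.1785 0.2571] [ 0.1533 -0.484  -6.8681]
```

View pics/w6.png

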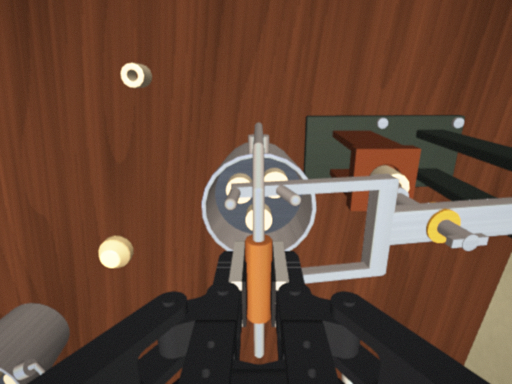

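View pics/m6.png

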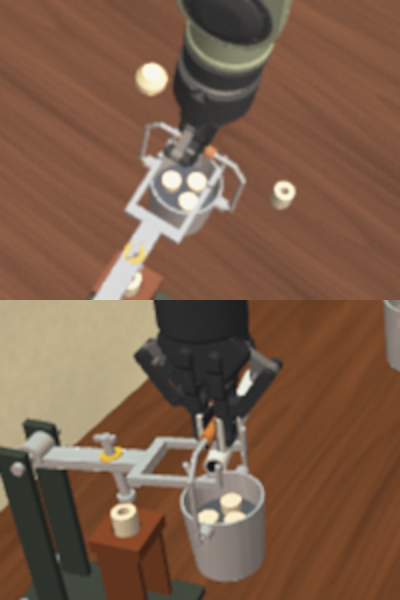

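```bash
python3 - <<'E'
import cv2
a=cv2.imread("pics/w6.png")[160:340,200:400]
cv2.imwrite("pics/w6z.png",cv2.resize(a,None,fx=3.3,fy=3.3,interpolation=cv2.INTER_CUBIC))
E
```

```text
(no output)
```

View pics/w6z.png

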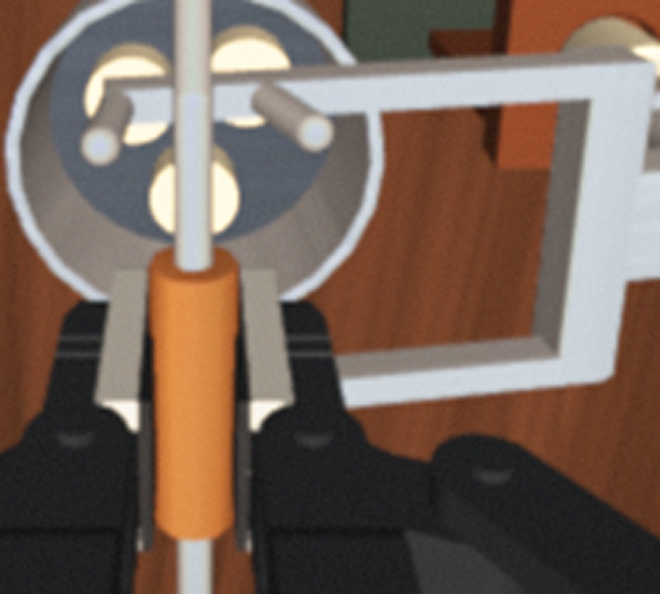

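```bash
python3 - <<'E'
from h import *
np.set_printoptions(precision=3,suppress=True)
r=rot(YR,0); YV=np.array([-np.sin(YR),np.cos(YR),0])
g=YK+YV*.0025
g[2]=.262; move_l(tcp_for(g,r),.05)
print("base",fz(10))
for z in (.256,.252,.249,.247,.245,.243,.241,.239,.237,.235):
    g[2]=z; move_l(tcp_for(g,r),.02); f=fz(5); print(z,round(get_state()["clock"],2),f)
    if f[2]>-3: break
snap("wrist","pics/w7.png");snap("side","pics/s7.png");snap("scene","pics/c7.png")
a=cv2.imread("pics/w7.png")[160:310,200:400];b=cv2.imread("pics/s7.png")[140:290,80:280]
cv2.imwrite("pics/m7.png",np.vstack([cv2.resize(a,(400,300)),cv2.resize(b,(400,300))]))
E
```

```text
base [-0.15  -0.144 -6.407]
0.256 23.84 [ 0.196 -0.201 -6.299]
0.252 24.36 [-0.031 -0.048 -6.084]
0.249 24.82 [ 0.153 -0.122 -6.268]
0.247 25.24 [ 0.118 -0.073 -6.379]
0.245 25.66 [-0.033 -0.159 -6.318]
0.243 26.07 [ 0.056  0.128 -6.319]
0.241 26.49 [ 0.076 -0.022 -6.579]
0.239 26.91 [ 0.464  0.342 -5.381]
0.237 27.32 [ 0.553 -0.075 -5.703]
0.235 27.74 [ 0.429  0.084 -5.611]
```

View pics/m7.png

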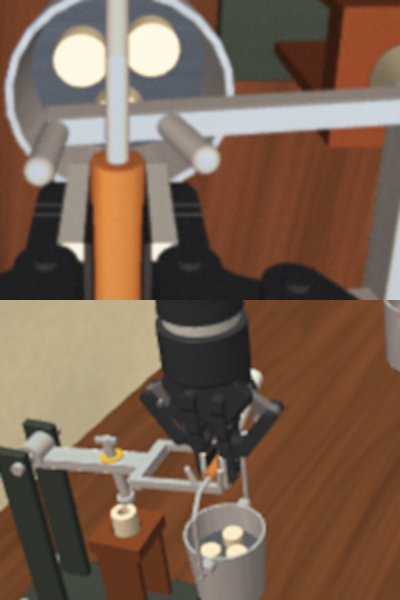

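```bash
cat > low.py <<'E'
from h import *
import sys
np.set_printoptions(precision=2,suppress=True)
r=rot(YR,0); YV=np.array([-np.sin(YR),np.cos(YR),0])
def tgt(z):
    th=np.arcsin((z+.002-.21)/.2); g=YK+YV*.0025-XR*.2*(np.cos(th)-np.cos(.16)); g[2]=z; return tcp_for(g,r)
if __name__=="__main__":
    z=float(sys.argv[1]); zend=float(sys.argv[2]); st=float(sys.argv[3]); thr=float(sys.argv[4])
    while z>zend:
        z-=st; h=move_l(tgt(z),.015,until_force=2.2); f=fz(4); print(round(z*1000,1),h,round(get_state()["clock"],2),f,round(get_state()["position"][2]+.019,4))
        if f[2]>thr: print("STOP");break
E
python3 low.py .235 .192 .001 -4.4
```

```text
234.0 False 28.27 [ 0.79  0.17 -5.32] 0.234
233.0 False 28.66 [ 0.92 -0.14 -5.33] 0.233
232.0 False 29.04 [ 0.93  0.21 -5.2 ] 0.232
231.0 False 29.43 [ 0.49 -0.32 -5.55] 0.231
230.0 False 29.81 [ 0.79  0.08 -5.49] 0.23
229.0 False 30.19 [ 0.85  0.06 -5.18] 0.229
228.0 False 30.57 [ 1.03 -0.32 -5.59] 0.228
227.0 False 30.96 [ 1.01 -0.29 -5.27] 0.227
226.0 False 31.34 [ 0.59  0.18 -5.41] 0.226
225.0 False 31.73 [ 0.98  0.23 -5.45] 0.225
224.0 False 32.11 [ 0.75  0.05 -5.37] 0.224
223.0 False 32.49 [ 0.87 -0.03 -5.22] 0.223
222.0 False 32.88 [ 0.66  0.09 -5.41] 0.222
221.0 False 33.26 [ 1.36 -0.4  -5.42] 0.221
220.0 False 33.64 [ 1.15 -0.62 -4.74] 0.22
219.0 False 34.02 [ 0.88  0.2  -4.7 ] 0.219
218.0 False 34.41 [ 0.53 -0.16 -5.61] 0.218
217.0 False 34.79 [ 0.59  0.32 -5.09] 0.217
216.0 False 35.17 [ 0.94 -0.15 -4.89] 0.216
215.0 False 35.56 [ 0.38  0.19 -4.5 ] 0.215
214.0 False 35.94 [ 0.47 -0.46 -4.8 ] 0.214
213.0 False 36.33 [ 0.58  0.3  -4.75] 0.2129
212.0 False 36.71 [ 1.05 -0.06 -4.47] 0.212
211.0 False 37.09 [ 0.85  0.63 -4.4 ] 0.211
210.0 False 37.48 [ 0.64  0.04 -4.62] 0.21
209.0 False 37.86 [ 1.15 -0.25 -5.06] 0.209
208.0 False 38.24 [ 0.93  0.44 -4.81] 0.208
207.0 False 38.62 [ 0.73  0.48 -4.27] 0.207
STOP
```

```bash
python3 low.py .207 .192 .0008 -3.4
```

```text
206.2 False 39.01 [ 0.88  0.27 -4.47] 0.2062
205.4 False 39.39 [ 0.84  0.24 -4.37] 0.2054
204.6 False 39.77 [ 1.12  0.39 -4.79] 0.2046
203.8 False 40.16 [ 1.1   0.39 -4.39] 0.2038
203.0 False 40.54 [ 0.67  0.02 -4.48] 0.203
202.2 False 40.92 [ 0.71  0.12 -4.61] 0.2022
201.4 False 41.31 [ 0.98  0.16 -4.51] 0.2014
200.6 False 41.69 [ 0.3  -0.56 -3.67] 0.2007
199.8 False 42.08 [-0.56 -0.49  0.23] 0.2001
STOP
```

```bash
python3 - <<'E'
from low import *
print(fz(6)); move_l(tgt(.2001),.02); print(fz(8),get_state()["clock"],get_state()["position"])
snap("wrist","pics/w8.png");snap("side","pics/s8.png")
a=cv2.imread("pics/w8.png")[160:310,200:400];b=cv2.imread("pics/s8.png")[140:290,80:280]
cv2.imwrite("pics/m8.png",np.vstack([cv2.resize(a,(400,300)),cv2.resize(b,(400,300))]))
E
```

```text
[-0.53 -0.35  0.67]
[-0.14  0.09  0.04] 42.7917 [0.58 0.18 0.18]
```

View pics/m8.png

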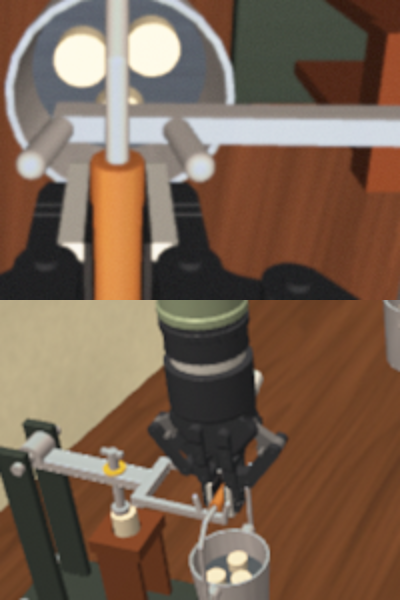

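The foot is on the bushing, the hand force is about 0 N, and the wire is between the pins on the prongs. Releasing.

```bash
python3 - <<'E'
from low import *
let_go(); s=get_state(); print(s["clock"],s["contact_force"],s["finger_gap"])
p=np.array(s["position"]); sleep(.3)
move_l(p+[0,0,.03],.04); move_l(p+[0,0,.15],.12); sleep(.5)
s=get_state(); print(s["clock"],s["contact_force"])
snap("wrist","pics/w9.png");snap("side","pics/s9.png");snap("scene","pics/c9.png")
a=cv2.imread("pics/w9.png");b=cv2.imread("pics/s9.png")[140:290,80:280];c=cv2.imread("pics/c9.png")[170:320,230:430]
cv2.imwrite("pics/m9.png",np.hstack([np.vstack([cv2.resize(c,(400,300)),cv2.resize(b,(400,300))]),np.vstack([cv2.resize(a,(400,300)),cv2.resize(cv2.imread("pics/s9.png"),(400,300))])]))
E
```

```text
43.6083 [ 0.54 -0.54 -0.51] 0.9999353161174301
46.4583 [ 0.17 -0.83 -0.61]
```

View pics/m9.png

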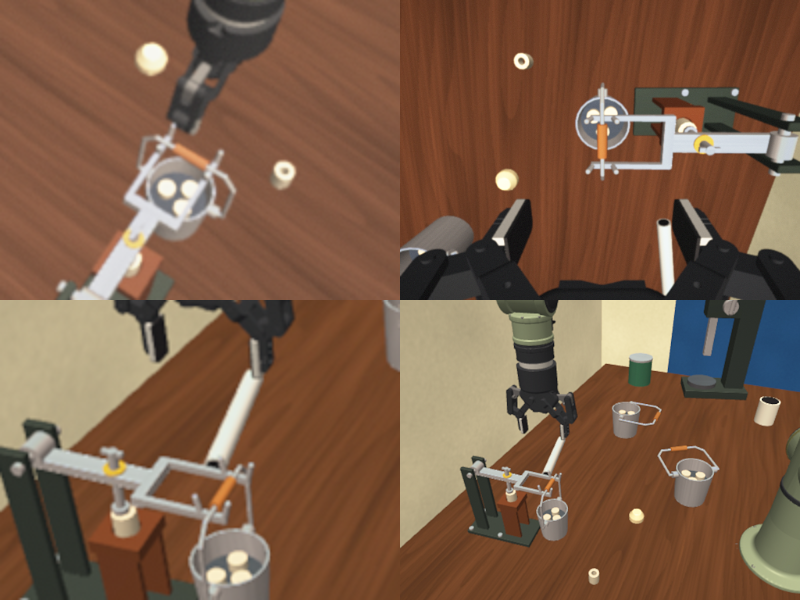

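The pail hangs upright with the wire between the pins on both prongs and the foot on the bushing. The bystanders haven't moved and the gripper is clear.

```bash
python3 - <<'E'
from h import *
print(sign_off(), get_state()["clock"])
E
```

```text
the job is handed in; nothing more can be done
the job is handed in; nothing more can be done
```

The pail is hanging on the lever by its bail, the foot bears on the bushing, and I handed the job in shortly after 46.5 s on the robot's clock.

- **Swinging the bail:** I gripped the sleeve and swung the bail upright at the bench. The pail stayed in place in the pictures. For the last two swing steps the hand carried about 5.5 N of the pail's 6.4 N weight. I took the pail to be still standing but did not measure it directly.
- **Hanging and lowering:** I set the wire between the pins of both prongs. I then lowered it in steps of about 1 mm until the foot bore on the bushing, about 40 mm below first contact.
- **Letting go:** The hand force at release was about 0 N. One average just before release read +0.7 N, so I backed off 0.3 mm first.

**Last checks:** After release the pictures showed the pail hanging upright, the wire in both notches and the foot on the bushing. The bystanders were where they had been and the gripper was clear.

**What disagreed:**
- The wrist camera differed from the fixed cameras by about 2 mm.
- First contact came about 2 mm lower than the lever's geometry predicts.
- The pin tops measured about 30 mm apart, although the notch is given as 15 mm wide. The wire still settled in the middle.

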